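Refresh the water purifier's mineral pot

TASK

First drop the used filter pucks lying on the rubber mat into the wire basket. Then take the steel cup of ceramic pieces, pour all its pieces into the white mineral pot (pick up any that miss), and stand the empty cup upright on the middle of the wooden coaster. Once all the pieces are in the pot, squeeze the trigger of the flush grip fully home, hold it for about two seconds and let it spring back; leave the bottle, the glass creamer and the upturned cup where they stand.

Things in the scene. Friction and masses are not known exactly. Their poses are not given: they have to be found in the camera images.
- cup: open steel cup, upright at the start with 5 to 8 ceramic pieces in it; 85 high, outer diameter 60 at the foot, 68 at the rim (63 at 41 high), wall 2.5, 100 g empty, black rubber sleeve from 18 to 66 high. Its load lies low: a slack or high grasp lets it swing between the fingers; hold it firmly (40 N) some 41 up. Origin: centre of its underside; z along its axis to the mouth
- cup_rim (a point): centre of the cup's mouth, 85 above its underside
- stone0: glazed terracotta-coloured ceramic piece, a rounded block 18 x 15 x 13 (x, y, z), 12 g, slippery (friction about 0.3; the pieces slide out of the cup when it is tipped some 105 to 120 degrees from upright), starts in the cup. Origin: centre of its 18 x 15 underside
- stone1: glazed terracotta-coloured ceramic piece, a rounded block 18 x 15 x 13 (x, y, z), 12 g, slippery (friction about 0.3; the pieces slide out of the cup when it is tipped some 105 to 120 degrees from upright), starts in the cup. Origin: centre of its 18 x 15 underside
- stone2: glazed terracotta-coloured ceramic piece, a rounded block 18 x 15 x 13 (x, y, z), 12 g, slippery (friction about 0.3; the pieces slide out of the cup when it is tipped some 105 to 120 degrees from upright), starts in the cup. Origin: centre of its 18 x 15 underside
- stone3: glazed terracotta-coloured ceramic piece, a rounded block 18 x 15 x 13 (x, y, z), 12 g, slippery (friction about 0.3; the pieces slide out of the cup when it is tipped some 105 to 120 degrees from upright), starts in the cup. Origin: centre of its 18 x 15 underside
- stone4: glazed terracotta-coloured ceramic piece, a rounded block 18 x 15 x 13 (x, y, z), 12 g, slippery (friction about 0.3; the pieces slide out of the cup when it is tipped some 105 to 120 degrees from upright), starts in the cup; may be absent. Origin: centre of its 18 x 15 underside
- stone5: glazed terracotta-coloured ceramic piece, a rounded block 18 x 15 x 13 (x, y, z), 12 g, slippery (friction about 0.3; the pieces slide out of the cup when it is tipped some 105 to 120 degrees from upright), starts in the cup; may be absent. Origin: centre of its 18 x 15 underside
- stone6: glazed terracotta-coloured ceramic piece, a rounded block 18 x 15 x 13 (x, y, z), 12 g, slippery (friction about 0.3; the pieces slide out of the cup when it is tipped some 105 to 120 degrees from upright), starts in the cup; may be absent. Origin: centre of its 18 x 15 underside
- stone7: glazed terracotta-coloured ceramic piece, a rounded block 18 x 15 x 13 (x, y, z), 12 g, slippery (friction about 0.3; the pieces slide out of the cup when it is tipped some 105 to 120 degrees from upright), starts in the cup; may be absent. Origin: centre of its 18 x 15 underside
- coaster: round wooden coaster fixed to the slab, diameter 90, 6 thick. Origin: centre of its underside (slab level)
- pot_in (a point): centre of the inner floor (6 above the slab) of the round open white plastic mineral pot fixed to the slab; pot 80 high, outer diameter 150 at the rim (mouth 142) and 110 at the foot, wall 4
- basket: open wire basket fixed to the slab, 180 (its x) x 150 (its y), 90 high, floor 4 thick. Origin: centre of its underside
- puck0: used filter puck: grey disc, diameter 40, 25 high, with a white band, 35 g, starts flat on a 4 thick black rubber mat 155 x 130 fixed to the slab; may be absent. Origin: centre of its underside
- puck1: used filter puck: grey disc, diameter 40, 25 high, with a white band, 35 g, starts flat on a 4 thick black rubber mat 155 x 130 fixed to the slab; may be absent. Origin: centre of its underside
- puck2: used filter puck: grey disc, diameter 40, 25 high, with a white band, 35 g, starts flat on a 4 thick black rubber mat 155 x 130 fixed to the slab; may be absent. Origin: centre of its underside
- puck3: used filter puck: grey disc, diameter 40, 25 high, with a white band, 35 g, starts flat on a 4 thick black rubber mat 155 x 130 fixed to the slab; may be absent. Origin: centre of its underside
- puck4: used filter puck: grey disc, diameter 40, 25 high, with a white band, 35 g, starts flat on a 4 thick black rubber mat 155 x 130 fixed to the slab; may be absent. Origin: centre of its underside
- grip: flush grip fixed to the slab: base plate 110 x 90 x 12 with an upright grey post 24 (x) x 30 (y) whose top is 150 above the slab, the hinged black trigger on its -x side (at the start that side looks away from the robot). Origin: centre of the base's underside, on the post's axis; x points from trigger to post
- trigger_tip (a point): upper end of the trigger plate (mid-thickness); at rest 46 from the post's axis on its -x side and 147 above the slab, so that trigger and post together measure about 62 at the top
- trigger (a joint): trigger angle: 0 at rest, 0.22 rad fully squeezed (its upper end is then some 23 closer to the post, trigger and post together about 39); the plate is 8 thick, 26 wide, 105 long, hinged 45 above the slab 21 in front of the post's axis, and tilts about y. The spring needs about 2 N at the tip to start and 6 N at the end, and returns it on release
- bottle: empty clear plastic bottle, diameter 66, 200 high, standing; leave alone. Origin: centre of its underside
- creamer: small glass creamer, diameter 64, 75 high; leave alone. Origin: centre of its underside
- sparecup: empty steel cup without sleeve, standing upside down, diameter 68, 85 high; leave alone. Origin: centre of its lower (rim) plane

How it is judged:
By the outcome, as a careful person would: the job done as asked, in the order asked, and still so for the second after the job is handed in, with the robot touching nothing.
Of stone4, stone5, stone6, stone7 only 1 to 4 are there at a start; the rules pass over those that are not, and their reading is None.
Of puck0, puck1, puck2, puck3, puck4 only 3 to 5 are there at a start; the rules pass over those that are not, and their reading is None.
At some moment in a run one of puck0, puck1, puck2, puck3, puck4 may be knocked a few centimetres aside while the robot is not near it.
It also fails if it takes over 210 s, if anything falls off the work surface, if the arm or the gripper's body presses on something with over 40 N, if the wrist force passes 120 N, or if a joint passes its speed limit or range.

ROBOT

A 6-joint arm with a two-finger parallel gripper is mounted at the origin on the work surface. World frame = base frame: x ahead of the robot, y to its left, z up, the work surface at z = 0. Lengths are in m, angles in rad, forces in N, time in s.
With the tool pointing down it reaches from about 0.275 to 0.75 m from the base axis. Payload 10.2 kg.
Tool frame: the origin (TCP) lies midway between the tips of the shut fingers; the grasp point (between the pads) lies 19 mm behind it (env.hold_point_z is the distance from the TCP to the grasp point, in m); x points along the fingers, z is the direction in which the jaws open and shut, and the axes are right-handed (so a half turn about x gives the same grasp; the last joint's range is limited). The gripper opens to 85 mm and grips with 20 to 120 N. Pads are 22 mm wide; open, the fingers measure 114 mm over their backs; the gripper's body (76 mm by 85 mm) begins 54 mm behind the grasp point. The pads swing forward as they close: fully open they stand 13 mm farther back than shut.
Start: joints at [0.984, 0.313, 1.498, -0, 1.331, -0.223], TCP at [0.187, 0.491, 0.231] pointing down, gripper open.
Joint ranges: [-2.94, 2.94], [-0.97, 2.17], [0.19, 2.56], [-1.23, 4.37], [0.02, 3.11], [-2.88, 2.88]. Speed limits (rad/s): [2.39, 2.39, 3.01, 3.14, 3.14, 3.14].

INTERFACE

Orientations are given as a unit quaternion [x, y, z, w].
In Python, from bench import env, kinematics, monitor, eyes, job gives the robot as it stands. The module is installed in compiled form; this text tells all that it offers. Calls block until the motion is done:
- env.reach(position, orientation): joint-space move of the TCP to a pose.
- env.movel(position, velocity=0.15, frame=None, guard=None): straight line of the TCP; frame=None keeps the orientation; velocity is the mean speed in m/s. With guard (N) it stops when the force on the tool has changed by that much, and returns True; else False.
- env.set_joints(angles): joint-space move.
- env.release() and env.close_gripper(effort=None): open the fingers fully, or close them until they stop; effort is the grip in N (None keeps the last).
- env.hold(seconds).
- kinematics.ik(position, orientation): joint angles nearest the present ones, or None.
- monitor.sense(): the state.
- eyes.grab_frame(name): name is "side" or "top" or "wrist"; returns a dict with "frame" (400x640x3 uint8, red, green, blue), "mtx" (3x3 intrinsics, pixels), "view" (4x4, takes a point from world to camera coordinates). Camera axes: x right, y down, z forward; pixel columns grow to the right and rows downward; lengths in m; the calibration is good to about 2 mm. A picture is of the moment at which its call begins. There is no depth.
A pose or a line that the arm cannot do raises env.MotionError and nothing moves.
- job.hand_in(): hands the job in, once; it reports no verdict.
The state is a dict: "clock": time; "joints": joint angles; "qvel": joint speeds; "joint_efforts": joint torques, N m; "position": TCP position; "ee_rot": TCP orientation; "contact_force": force on the tool from outside, world axes, zero at the start; "ft_torque": the same for the moment, N m; "finger_gap": opening from 0.0 (shut) to 1.0 (fully open).
Only numpy, scipy, OpenCV 4.12 (cv2) and the standard library are available. Lean on these libraries where they do the work, as an engineer would, in place of code of your own. Each camera call takes 0.05 s, during which the arm holds its last target.

## Working session

There is one attempt and no reset: what is moved stays moved. The work goes in short steps, each a Python script; the robot and the scene stay as the last script left them, time stands still between calls to the robot, and variables do not carry over. Pictures are saved under pics/ and viewed, and the job is handed in when it is done.

```bash
mkdir -p pics
python3 - <<'E'
from bench import env,kinematics,monitor,eyes,job
import cv2,numpy as np
for n in ["side","top","wrist"]:
    f=eyes.grab_frame(n); cv2.imwrite(f"pics/a_{n}.png",f["frame"][:,:,::-1])
    V=f["view"]; print(n,f["mtx"].tolist(),(-V[:3,:3].T@V[:3,3]).round(3),V[:3,:3].round(3).tolist())
s=monitor.sense();print(s, env.hold_point_z)
E
```

```text
side [[516.3661837735899, 0.0, 327.5163055362883], [0.0, 516.3661837735899, 200.58352868152116], [0.0, 0.0, 1.0]] [0.143 1.136 1.176] [[-0.936, -0.351, -0.013], [-0.226, 0.631, -0.743], [0.269, -0.692, -0.67]]
top [[487.2620807687751, 0.0, 315.0222718640684], [0.0, 487.2620807687751, 196.60951193632502], [0.0, 0.0, 1.0]] [0.42  0.047 1.769] [[-0.005, -1.0, 0.011], [-0.995, 0.004, -0.102], [0.102, -0.011, -0.995]]
wrist [[305.33582260020194, 0.0, 319.84637700141116], [0.0, 305.33582260020194, 201.97188467765457], [0.0, 0.0, 1.0]] [0.126 0.516 0.374] [[0.355, 0.935, -0.002], [0.902, -0.342, 0.263], [0.245, -0.095, -0.965]]
{'clock': 0.15, 'joints': array([ 9.83569704e-01,  3.13349752e-01,  1.49825125e+00, -1.35339171e-05,
        1.33100605e+00, -2.23410207e-01]), 'qvel': array([ 0.0028042 , -0.00231062, -0.00261962, -0.00042   , -0.00108035,
        0.00023693]), 'joint_efforts': array([ 2.38123081e-03, -4.12361205e+01, -2.59799695e+01, -7.46619457e-05,
        3.16517777e-03,  2.63682452e-06]), 'position': array([0.18672842, 0.49046524, 0.23085633]), 'ee_rot': array([-0.40143508,  0.58253406,  0.40116034,  0.5818714 ]), 'contact_force': array([ 0.41270392, -0.71632   ,  0.51066486]), 'ft_torque': array([-0.02222811, -0.02183363,  0.03296437]), 'finger_gap': 1.0061919656574312} 0.0187
```

View pics/a_side.png

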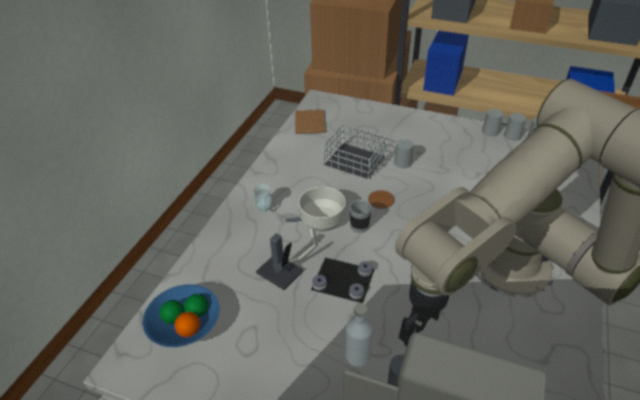

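View pics/a_top.png

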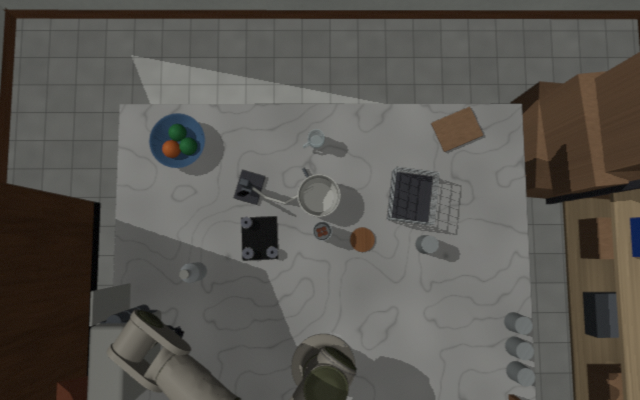

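View pics/a_wrist.png

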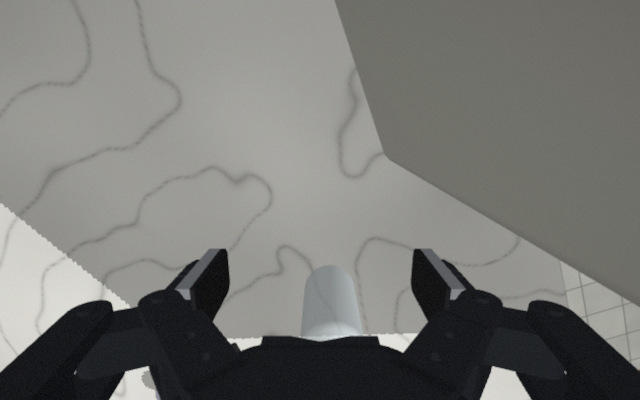

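Three pucks lie on the mat: top view near (247,223), (248,253) and (272,253). The cup is at (322,231), coaster (362,240), pot (319,196), basket (425,200), grip (250,187), bottle (190,272), creamer (316,139) and spare cup (430,243). I'll zoom in on these.

```bash
cat > h.py <<'E'
from bench import env,kinematics,monitor,eyes,job
import cv2,numpy as np
from scipy.spatial.transform import Rotation as R
def ray(f,uv,z):
    M=f["mtx"];V=f["view"];C=-V[:3,:3].T@V[:3,3]
    d=V[:3,:3].T@np.linalg.solve(M,[uv[0],uv[1],1.]); return C+d*(z-C[2])/d[2]
def proj(f,p):
    c=f["view"][:3,:3]@np.asarray(p)+f["view"][:3,3]; u=f["mtx"]@c; return u[:2]/u[2]
def save(n,im,crop=None,k=1):
    if crop: u0,v0,u1,v1=crop; im=im[v0:v1,u0:u1]
    if k!=1: im=cv2.resize(im,None,fx=k,fy=k,interpolation=cv2.INTER_CUBIC)
    cv2.imwrite(f"pics/{n}.png",np.ascontiguousarray(im[:,:,::-1]))
def down(yaw):
    """tool x down, jaw axis z horizontal at yaw (world)"""
    x=np.array([0,0,-1.]);z=np.array([np.cos(yaw),np.sin(yaw),0]);y=np.cross(z,x)
    return R.from_matrix(np.c_[x,y,z]).as_quat()
E
python3 - <<'E'
from h import *
f=eyes.grab_frame("top");save("b_top1",f["frame"],(220,110,420,270),4)
g=eyes.grab_frame("side");save("b_side1",g["frame"],(230,110,430,310),3)
px=dict(bowl=0)
for n,uv,z in [("p0",(247,223),.029),("p1",(248,253),.029),("p2",(272,253),.029),("cup",(322,231),.085),("coast",(362,240),.006),("pot",(319,196),.08),("bot",(190,272),.2),("grip",(250,187),.012)]:
    print(n,ray(f,uv,z).round(3))
E
```

```text
p0 [0.505 0.269 0.029]
p1 [0.399 0.265 0.029]
p2 [0.398 0.18  0.029]
cup [0.473 0.004 0.085]
coast [ 0.443 -0.143  0.006]
pot [0.595 0.013 0.08 ]
bot [0.342 0.427 0.2  ]
grip [0.636 0.262 0.012]
```

View pics/b_top1.png

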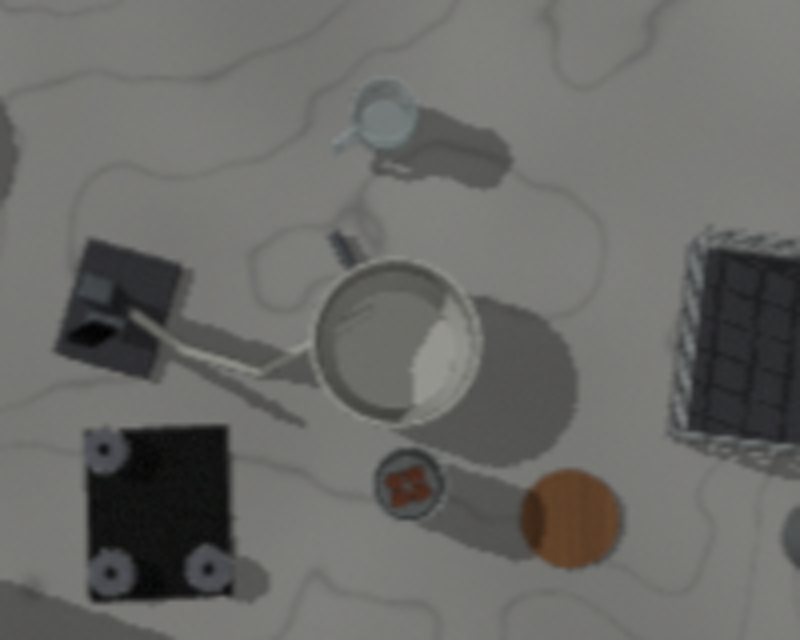

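View pics/b_side1.png

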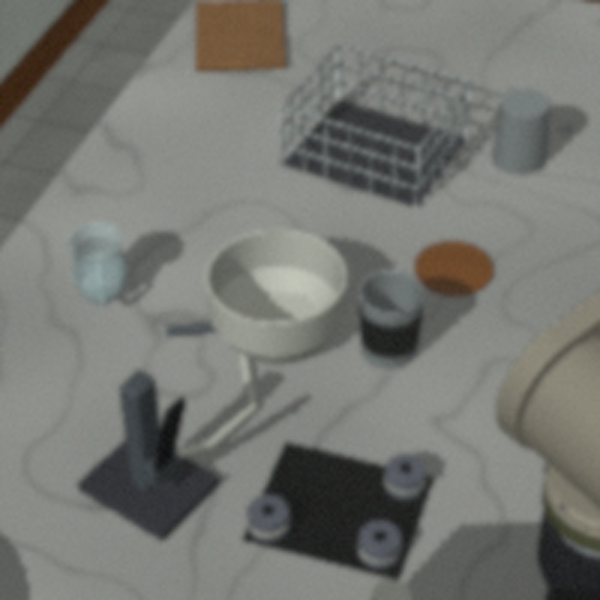

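Run:
```python
from h import *
f=eyes.grab_frame("top");save("c_top2",f["frame"],(370,150,480,260),5)
s=monitor.sense();r=R.from_quat(s["ee_rot"]);print(r.as_matrix().round(2).tolist())
w=eyes.grab_frame("wrist");V=w["view"];C=-V[:3,:3].T@V[:3,3]
print("cam in tool",r.inv().apply(C-s["position"]).round(3), "axis",(r.inv().as_matrix()@V[:3,:3].T).round(2).tolist())
for p in [(.45,.2,.3),(.4,.265,.05),(.5,.27,.05),(.6,-.25,.2),(.47,0,.05),(.44,-.14,.05)]:
    for y in np.arange(-180,180,45):
        q=kinematics.ik(p,down(np.radians(y)))
        print(p,y,None if q is None else np.round(q,2))
```

```text
[[-0.0, -0.93, 0.36], [-0.0, 0.36, 0.93], [-1.0, 0.0, -0.0]]
cam in tool [-0.143  0.066  0.002] axis [[0.0, -0.26, 0.96], [0.0, -0.96, -0.26], [1.0, 0.0, -0.0]]
(0.45, 0.2, 0.3) -180 None
(0.45, 0.2, 0.3) -135 [0.18 0.2  1.47 0.   1.48 2.54]
(0.45, 0.2, 0.3) -90 [ 0.18  0.2   1.47 -0.    1.48  1.75]
(0.45, 0.2, 0.3) -45 [ 0.18  0.2   1.47 -0.    1.48  0.97]
(0.45, 0.2, 0.3) 0 [ 0.18  0.2   1.47 -0.    1.48  0.18]
(0.45, 0.2, 0.3) 45 [ 0.18  0.2   1.47 -0.    1.48 -0.61]
(0.45, 0.2, 0.3) 90 [ 0.18  0.2   1.47 -0.    1.48 -1.39]
(0.45, 0.2, 0.3) 135 [ 0.18  0.2   1.47  0.    1.48 -2.18]
(0.4, 0.265, 0.05) -180 [ 0.34  0.45  1.84 -0.    0.85 -2.8 ]
(0.4, 0.265, 0.05) -135 [ 0.34  0.45  1.84 -0.    0.85  2.7 ]
(0.4, 0.265, 0.05) -90 [ 0.34  0.45  1.84 -0.    0.85  1.91]
(0.4, 0.265, 0.05) -45 [ 0.34  0.45  1.84 -0.    0.85  1.13]
(0.4, 0.265, 0.05) 0 [ 0.34  0.45  1.84 -0.    0.85  0.34]
(0.4, 0.265, 0.05) 45 [ 0.34  0.45  1.84 -0.    0.85 -0.45]
(0.4, 0.265, 0.05) 90 [ 0.34  0.45  1.84 -0.    0.85 -1.23]
(0.4, 0.265, 0.05) 135 [ 0.34  0.45  1.84 -0.    0.85 -2.02]
(0.5, 0.27, 0.05) -180
[... 1090 characters left out ...]
0.84  0.54]
(0.47, 0, 0.05) 0 [-0.25  0.44  1.87 -0.    0.84 -0.25]
(0.47, 0, 0.05) 45 [-0.25  0.44  1.87 -0.    0.84 -1.04]
(0.47, 0, 0.05) 90 [-0.25  0.44  1.87 -0.    0.84 -1.82]
(0.47, 0, 0.05) 135 [-0.25  0.44  1.87 -0.    0.84 -2.61]
(0.44, -0.14, 0.05) -180 [-0.56  0.42  1.89 -0.    0.83  2.58]
(0.44, -0.14, 0.05) -135 [-0.56  0.42  1.89 -0.    0.83  1.79]
(0.44, -0.14, 0.05) -90 [-0.56  0.42  1.89 -0.    0.83  1.01]
(0.44, -0.14, 0.05) -45 [-0.56  0.42  1.89 -0.    0.83  0.22]
(0.44, -0.14, 0.05) 0 [-0.56  0.42  1.89 -0.    0.83 -0.56]
(0.44, -0.14, 0.05) 45 [-0.56  0.42  1.89 -0.    0.83 -1.35]
(0.44, -0.14, 0.05) 90 [-0.56  0.42  1.89 -0.    0.83 -2.13]
(0.44, -0.14, 0.05) 135 None
```

View pics/c_top2.png

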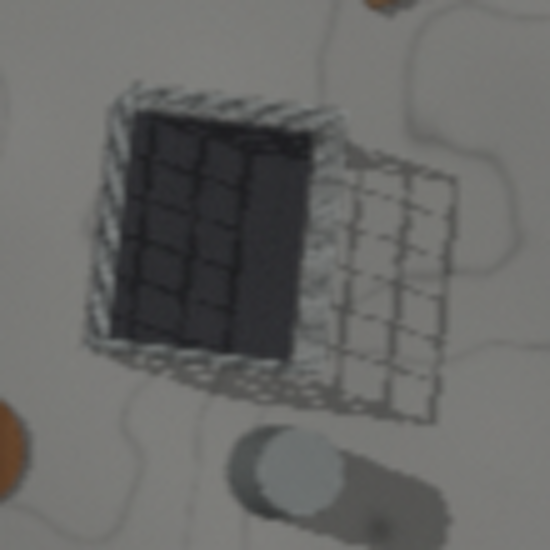

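Run:
```python
from h import *
env.movel([.187,.49,.36],velocity=.25)
env.reach([.45,.2,.33],down(0))
f=eyes.grab_frame("wrist");save("d_w",f["frame"])
np.savez("d_w.npz",**f)
f=eyes.grab_frame("top");save("d_top",f["frame"],(130,220,290,300),5)
print(monitor.sense()["clock"])
```

```text
2.575
```

View pics/d_w.png

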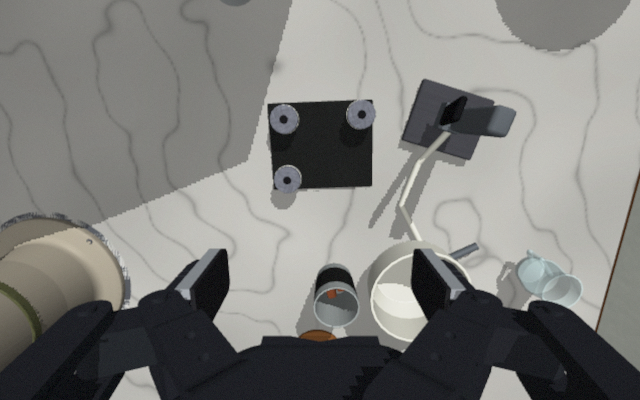

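Wrist view: pucks at (285,119), (361,114) and (288,180). The trigger (black, 455,110) is on the robot side of the post (497,122). Next I'll fit the puck centres by mask.

Run:
```python
from h import *
f=dict(np.load("d_w.npz"))
for uv in [(285,119),(361,114),(288,180)]: print(ray(f,uv,.029).round(4))
im=f["frame"].astype(int)
for uv in [(285,119),(361,114),(288,180)]:
    u,v=uv
    sub=im[v-22:v+23,u-22:u+23]; m=((sub[:,:,2]-sub[:,:,0]>8)&(sub.sum(2)>240)).astype(np.uint8)
    n,l,st,c=cv2.connectedComponentsWithStats(m); i=1+np.argmax(st[1:,4]); x,y,w,h=st[i,:4]
    print(uv,st[i],(u-22+x+w/2,v-22+y+h/2),ray(f,(u-22+x+w/2-.5,v-22+y+h/2-.5),.029).round(4))
t=eyes.grab_frame("top")
for uv in [(412,197.6)]: print("basket",ray(t,uv,.004))
for z,uv in [(.09,(370+130/5,150+85/5)),(.09,(370+345/5,150+110/5)),(.09,(370+88/5,150+345/5))]: print(ray(t,uv,z).round(3))
```

```text
[0.4017 0.2678 0.029 ]
[0.5081 0.2748 0.029 ]
[0.4038 0.1808 0.029 ]
(285, 119) [  7   8  28  29 547] (np.float64(284.0), np.float64(119.5)) [0.3996 0.2678 0.029 ]
(361, 114) [  9   8  27  29 549] (np.float64(361.5), np.float64(114.5)) [0.5081 0.2748 0.029 ]
(288, 180) [  8   9  26  26 479] (np.float64(287.0), np.float64(180.0)) [0.4016 0.1816 0.029 ]
basket [ 0.59620057 -0.32774799  0.004     ]
[ 0.695 -0.256  0.09 ]
[ 0.677 -0.406  0.09 ]
[ 0.514 -0.223  0.09 ]
```

View pics/d_top.png

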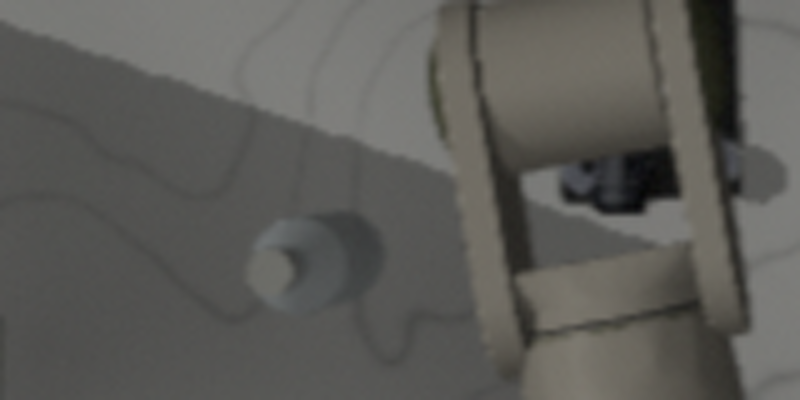

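```bash
cat >> h.py <<'E'
LOOK=([.45,.2,.33],down(0))
BC=np.array([.596,-.322]); BYAW=np.radians(-10); BY=np.array([-np.sin(BYAW),np.cos(BYAW)])
def pucks(f):
    im=f["frame"].astype(int); m=((im[:,:,2]-im[:,:,0]>8)&(im.sum(2)>240)).astype(np.uint8)
    n,l,st,c=cv2.connectedComponentsWithStats(m); out=[]
    for i in range(1,n):
        x,y,w,h,a=st[i]
        if a<300 or a>900: continue
        p=ray(f,(x+w/2-.5,y+h/2-.5),.029)
        if .3<p[0]<.565 and .08<p[1]<.38 and max(w,h)<40: out.append((p.round(4),int(a)))
    return out
def look(n=None):
    env.reach(*LOOK); f=eyes.grab_frame("wrist")
    if n: save(n,f["frame"])
    return f
def st():
    s=monitor.sense(); return dict(t=round(s["clock"],1),pos=s["position"].round(3),gap=round(float(s["finger_gap"]),3),F=s["contact_force"].round(1))
def pick_puck(p,yaw,off):
    q=down(yaw)
    env.reach([p[0],p[1],.16],q)
    print("g",env.movel([p[0],p[1],.004],velocity=.12,guard=12))
    env.close_gripper(30); print(st())
    env.movel([p[0],p[1],.22],velocity=.25); print(st())
    b=BC+off*BY; q=down(BYAW)
    env.reach([b[0],b[1],.22],q)
    env.movel([b[0],b[1],.06],velocity=.2,guard=12); env.release(); env.hold(.3)
    print(st()); env.movel([b[0],b[1],.24],velocity=.3)
E
python3 - <<'E'
from h import *
f=eyes.grab_frame("wrist"); ps=pucks(f); print(ps)
p=max(ps,key=lambda a:a[0][0])[0]; pick_puck(p,np.pi/2,-.038)
f=eyes.grab_frame("wrist"); save("e1",f["frame"])
f=look("e2"); print(pucks(f),st())
E
```

```text
[(array([0.5082, 0.2748, 0.029 ]), 553), (array([0.399 , 0.2678, 0.029 ]), 548), (array([0.4016, 0.1816, 0.029 ]), 480)]
g False
{'t': 5.9, 'pos': array([0.508, 0.275, 0.004]), 'gap': 0.462, 'F': array([-0.2, -0.4,  4.4])}
{'t': 6.9, 'pos': array([0.508, 0.275, 0.218]), 'gap': 0.456, 'F': array([-0.5,  0.5, -0.7])}
{'t': 11.0, 'pos': array([ 0.589, -0.359,  0.06 ]), 'gap': 1.002, 'F': array([ 0.9, -0.4, -0.1])}
[(array([0.3992, 0.2679, 0.029 ]), 562), (array([0.4023, 0.1819, 0.029 ]), 484)] {'t': 13.9, 'pos': array([0.45 , 0.199, 0.33 ]), 'gap': 0.999, 'F': array([-0.5, -0.5,  0.6])}
```

View pics/e1.png

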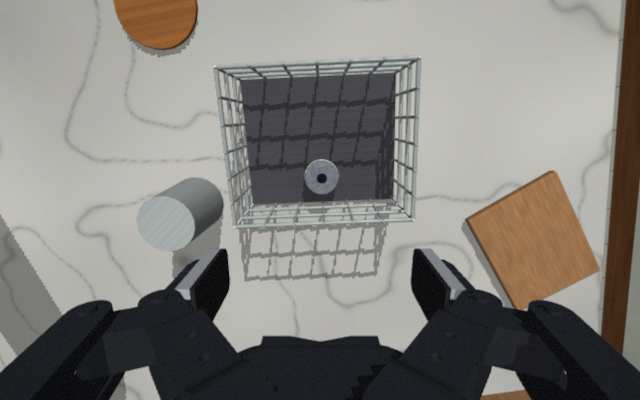

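View pics/e2.png

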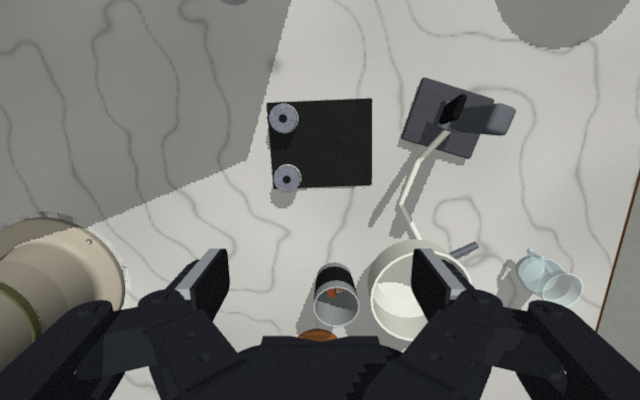

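The first puck sits in the basket at (321,177), and two remain on the mat at (284,118) and (287,178). Time is ample.

Run:
```python
from h import *
for off in (0,.038):
    ps=pucks(look()); print(ps)
    if not ps: break
    p=max(ps,key=lambda a:a[0][1])[0]; pick_puck(p,0,off)
f=eyes.grab_frame("wrist"); save("f1",f["frame"])
f=look("f2"); print(pucks(f),st())
```

```text
[(array([0.3989, 0.2683, 0.029 ]), 553), (array([0.4021, 0.1822, 0.029 ]), 478)]
g False
{'t': 17.0, 'pos': array([0.399, 0.268, 0.004]), 'gap': 0.458, 'F': array([-1.8, -1.2,  5.1])}
{'t': 18.0, 'pos': array([0.398, 0.268, 0.219]), 'gap': 0.457, 'F': array([-0. , -1.1, -0.5])}
{'t': 22.0, 'pos': array([ 0.596, -0.322,  0.06 ]), 'gap': 1.001, 'F': array([ 0.9,  0.2, -0.1])}
[(array([0.4023, 0.1819, 0.029 ]), 483)]
g False
{'t': 27.4, 'pos': array([0.402, 0.182, 0.004]), 'gap': 0.457, 'F': array([-1.9, -0.6,  5.6])}
{'t': 28.5, 'pos': array([0.402, 0.182, 0.219]), 'gap': 0.457, 'F': array([ 0. , -0.3, -0.8])}
{'t': 32.1, 'pos': array([ 0.603, -0.285,  0.06 ]), 'gap': 1.0, 'F': array([ 0.4, -0.3, -0.4])}
[] {'t': 34.8, 'pos': array([0.45 , 0.199, 0.33 ]), 'gap': 1.003, 'F': array([ 0.4,  0.3, -0.5])}
```

View pics/f1.png

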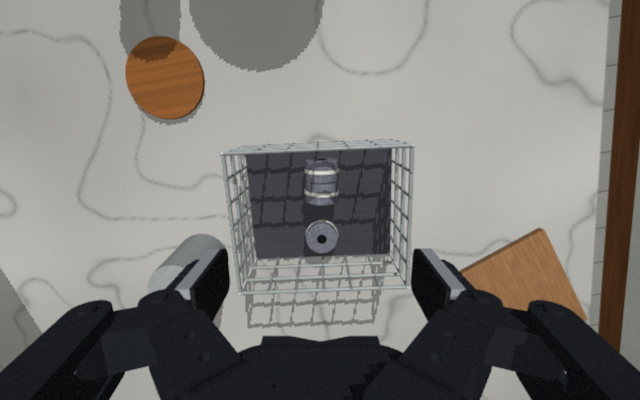

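View pics/f2.png

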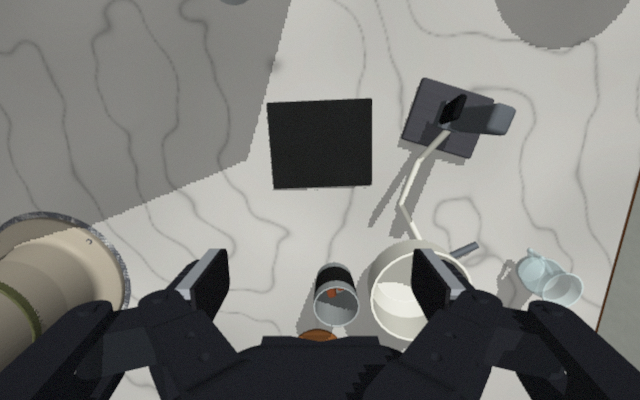

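All three pucks are in the basket: one at (321,240), and two near (321,183) that may be leaning on each other. The mat is empty. Next is a closer look at the cup, pot and coaster.

Run:
```python
from h import *
env.reach([.5,-.04,.36],down(0)); f=eyes.grab_frame("wrist"); save("g1",f["frame"]); np.savez("g1.npz",**f)
env.reach([.45,-.16,.36],down(0)); f=eyes.grab_frame("wrist"); save("g2",f["frame"]); np.savez("g2.npz",**f)
for az in range(-90,91,15):
  for p in (20,30,40):
    a=np.array([np.cos(np.radians(az))*np.cos(np.radians(p)),np.sin(np.radians(az))*np.cos(np.radians(p)),-np.sin(np.radians(p))])
    for s in (1,-1):
        z=s*np.array([-np.sin(np.radians(az)),np.cos(np.radians(az)),0]); y=np.cross(z,a)
        q=R.from_matrix(np.c_[a,y,z]).as_quat()
        g=np.array([.473,.004,.041]); j=kinematics.ik(g+a*env.hold_point_z,q)
        if j is not None: print(az,p,s,np.round(j,2))
```

```text
-90 20 1 [ 0.22  0.88  1.72 -1.2   1.39  1.03]
-90 20 -1 [ 0.22  0.88  1.72 -1.2   1.39 -2.11]
-90 30 1 [ 0.19  0.79  1.75 -1.12  1.24  0.95]
-90 30 -1 [ 0.19  0.79  1.75 -1.12  1.24 -2.19]
-90 40 1 [ 0.14  0.71  1.78 -1.01  1.11  0.84]
-90 40 -1 [ 0.14  0.71  1.78 -1.01  1.11 -2.3 ]
-75 40 1 [ 0.14  0.65  1.92 -1.23  0.94  0.85]
-75 40 -1 [ 0.14  0.65  1.92 -1.23  0.94 -2.29]
-45 20 1 [0.14 0.76 2.2  4.13 1.12 1.41]
-45 20 -1 [ 0.14  0.76  2.2   4.13  1.12 -1.73]
-45 30 1 [0.1  0.65 2.2  4.19 0.88 1.28]
-45 30 -1 [ 0.1   0.65  2.2   4.19  0.88 -1.86]
-45 40 1 [0.05 0.56 2.19 4.33 0.65 1.08]
-45 40 -1 [ 0.05  0.56  2.19  4.33  0.65 -2.06]
-30 20 1 [-0.    0.76  2.34  3.67  1.18  1.55]
-30 20 -1 [-0.    0.76  2.34  3.67  1.18 -1.6 ]
-30 30 1 [-0.03  0.63  2.33  3.7   0.89  1.46]
-30 30 -1 [-0.03  0.63  2.33  3.7   0.89 -1.68]
-30 40 1 [-0.07  0.52  2.29  3.79  0.59  1.32]
-30 40 -1 [-0.07  0.52  2.29  3.79  0.59 -1.83]
-15 20 1 [-0.22  0.77  2.44  3.18  1.29  1.57]
-15 20 -1 [-0.22  0.77  2.44  3.18  1.29 -1.57]
-15 30 1 [-0.22  0.62  2.42  3.18  0.95  1.57]
-15 30 -1 [-0.22  0.62  2.
[... 1363 characters left out ...]
9]
60 30 -1 [-0.73  0.68  2.07  1.18  1.16 -1.15]
60 40 1 [-0.67  0.6   2.07  1.09  1.02  2.13]
60 40 -1 [-0.67  0.6   2.07  1.09  1.02 -1.01]
75 20 1 [-0.72  0.82  1.89  1.02  1.43  1.96]
75 20 -1 [-0.72  0.82  1.89  1.02  1.43 -1.19]
75 30 1 [-0.69  0.73  1.91  0.96  1.3   2.04]
75 30 -1 [-0.69  0.73  1.91  0.96  1.3  -1.11]
75 40 1 [-0.64  0.65  1.93  0.89  1.16  2.14]
75 40 -1 [-0.64  0.65  1.93  0.89  1.16 -1.  ]
90 20 1 [-0.66  0.87  1.73  0.84  1.57  1.99]
90 20 -1 [-0.66  0.87  1.73  0.84  1.57 -1.15]
90 30 1 [-0.63  0.79  1.76  0.78  1.44  2.04]
90 30 -1 [-0.63  0.79  1.76  0.78  1.44 -1.1 ]
90 40 1 [-0.59  0.71  1.79  0.72  1.31  2.11]
90 40 -1 [-0.59  0.71  1.79  0.72  1.31 -1.03]
```

View pics/g1.png

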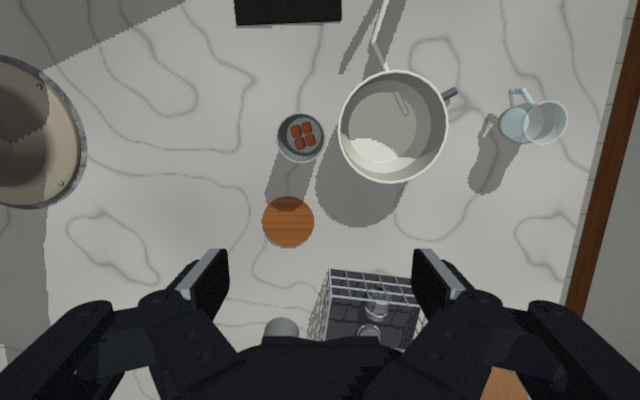

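View pics/g2.png

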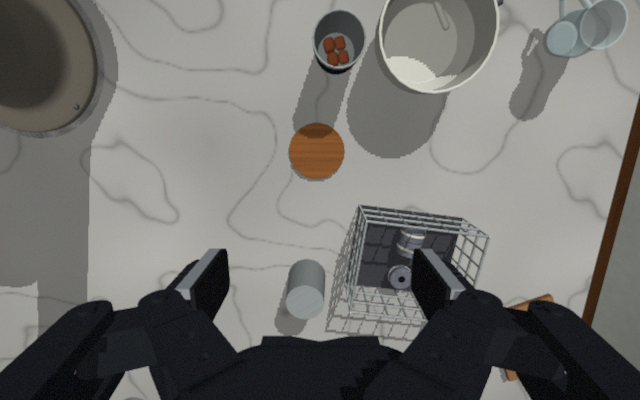

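Run:
```python
from h import *
g1=dict(np.load("g1.npz"));g2=dict(np.load("g2.npz"));t=eyes.grab_frame("top")
for n,f in (("g1",g1),("g2",g2),("top",t)):
    h=cv2.cvtColor(f["frame"],cv2.COLOR_RGB2HSV); m=((h[:,:,0]<20)&(h[:,:,1]>120)).astype(np.uint8)
    k,l,s,c=cv2.connectedComponentsWithStats(m)
    for i in range(1,k):
        if s[i,4]>60: 
            x,y,w,hh=s[i,:4]; print(n,s[i],ray(f,(x+w/2-.5,y+hh/2-.5),.006).round(4))
print("cup",ray(g1,(301,137.5),.085),"pot",ray(g1,(393,126.5),.08))
print("spare g2",ray(g2,(305,297),.085),ray(t,(430,243),.085))
save("g1c",g1["frame"],(260,55,460,205),4)
# coaster ik
for az in (0,15,30,45):
    a=np.array([np.cos(np.radians(az))*np.cos(.436),np.sin(np.radians(az))*np.cos(.436),-np.sin(.436)])
    z=np.array([np.sin(np.radians(az)),-np.cos(np.radians(az)),0]);q=R.from_matrix(np.c_[a,np.cross(z,a),z]).as_quat()
    j=kinematics.ik(np.array([.443,-.143,.047])+a*.0187,q);print(az,None if j is None else np.round(j,2))
```

```text
g1 [ 565    0   75  318 5977] [ 0.9589 -0.0333  0.006 ]
g1 [302 122  10  12  89] [0.4799 0.015  0.006 ]
g1 [291 125  11  12 100] [0.4632 0.0104 0.006 ]
g1 [306 135   9  11  83] [ 0.4853 -0.0044  0.006 ]
g1 [295 138  10  12  95] [ 0.4684 -0.0099  0.006 ]
g1 [ 262  197   52   49 1969] [ 0.4457 -0.141   0.006 ]
g1 [ 480  367   48   33 1126] [ 0.8711 -0.4841  0.006 ]
g2 [324  36  25  30 496] [0.4752 0.006  0.006 ]
g2 [ 582   99   58  228 2335] [ 0.9465 -0.2455  0.006 ]
g2 [ 289  124   55   54 2340] [ 0.4452 -0.1413  0.006 ]
g2 [537 295  16   7  61] [ 0.8663 -0.4108  0.006 ]
g2 [512 301  17  10  92] [ 0.8238 -0.4266  0.006 ]
g2 [506 370  13  11  90] [ 0.8354 -0.5851  0.006 ]
top [    0    10   640   390 24563] [0.5721 0.0101 0.006 ]
top [162 140  18  18 242] [0.7801 0.5548 0.006 ]
top [351 228  16  20 164] [ 0.4519 -0.1301  0.006 ]
top [590 388  20  12  67] [-0.0985 -0.9704  0.006 ]
cup [0.47577736 0.00414084 0.085     ] pot [0.5993893  0.01849283 0.08      ]
spare g2 [ 0.42854233 -0.35859895  0.085     ] [ 0.4304365  -0.36884754  0.085     ]
0 [-1.01  0.67  2.45  2.13  1.12 -1.55]
15 [-1.09  0.67  2.34  1.73  1.11 -1.43]
30 [-1.1   0.68  2.2   1.4   1.16 -1.29]
45 [-1.08  0.72  2.05  1.14  1.27 -1.2 ]
```

View pics/g1c.png

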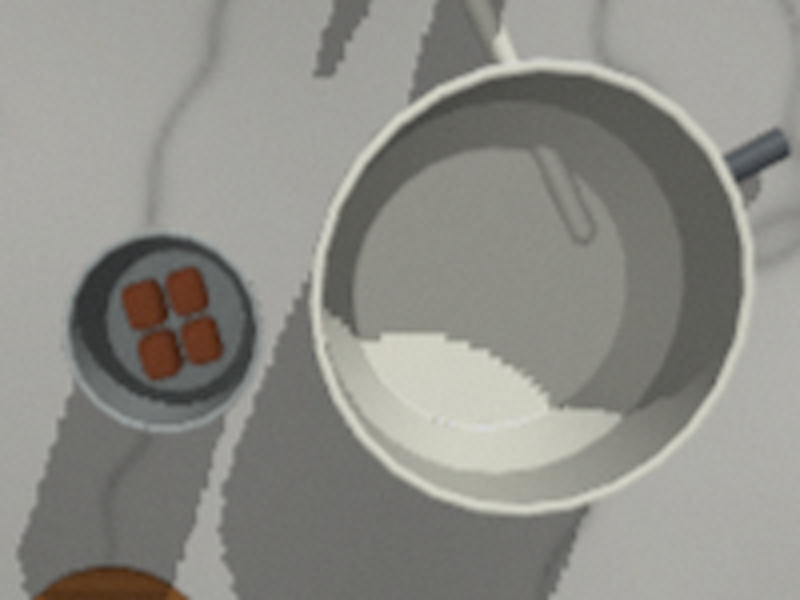

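```bash
cat >> h.py <<'E'
P=np.radians(25); H=.0187+.006
CUP=np.array([.4755,.0035]); POT=np.array([.597,.016]); COAST=np.array([.4455,-.1415])
def tool(az,p=P):
    az=np.radians(az)
    a=np.array([np.cos(az)*np.cos(p),np.sin(az)*np.cos(p),-np.sin(p)]); z=np.array([np.sin(az),-np.cos(az),0])
    return R.from_matrix(np.c_[a,np.cross(z,a),z])
def tcp_for(g,rot): return np.asarray(g)+rot.as_matrix()[:,0]*H
E
python3 - <<'E'
from h import *
r=tool(45);q=r.as_quat();h=np.array([np.cos(np.pi/4),np.sin(np.pi/4),0])
g=np.r_[CUP,.041]
env.reach(tcp_for(g-.12*h+[0,0,.2],r),q)
env.movel(tcp_for(g-.12*h,r),velocity=.2); print(st())
f=eyes.grab_frame("wrist"); save("i1",f["frame"])
f=eyes.grab_frame("side"); save("i2",f["frame"],(280,150,480,310),4)
E
```

```text
{'t': 38.6, 'pos': array([ 0.407, -0.066,  0.031]), 'gap': 1.001, 'F': array([ 0.6, -0.2,  0.2])}
```

View pics/i1.png

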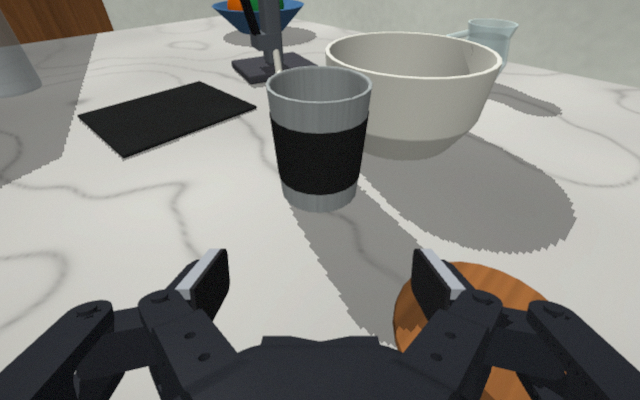

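View pics/i2.png

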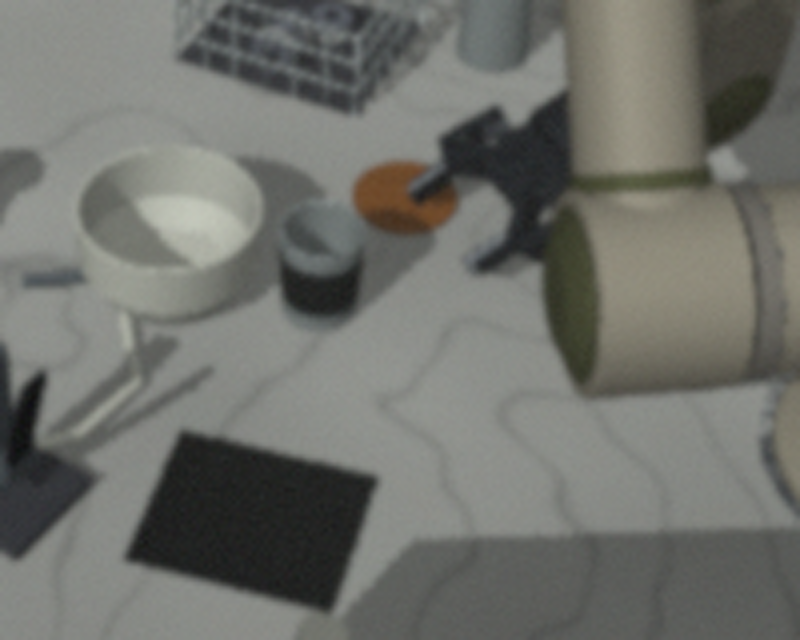

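The cup is centred between the fingers (column 319) and the mat is still empty. I'll advance and grasp.

Run:
```python
from h import *
r=tool(45);g=np.r_[CUP,.041]
print(env.movel(tcp_for(g,r),velocity=.1,guard=8),st())
env.close_gripper(40);print(st())
env.movel(tcp_for(g+[0,0,.03],r),velocity=.06);env.hold(.3);print(st())
f=eyes.grab_frame("wrist"); save("j1",f["frame"])
f=eyes.grab_frame("side"); save("j2",f["frame"],(280,130,440,250),4)
```

```text
False {'t': 40.1, 'pos': array([0.491, 0.019, 0.031]), 'gap': 0.999, 'F': array([-0.2, -0. ,  0.4])}
{'t': 40.4, 'pos': array([0.491, 0.019, 0.031]), 'gap': 0.741, 'F': array([0.1, 0.9, 4.5])}
{'t': 41.4, 'pos': array([0.491, 0.019, 0.06 ]), 'gap': 0.74, 'F': array([ 0.5,  0.3, -1.6])}
```

View pics/j1.png

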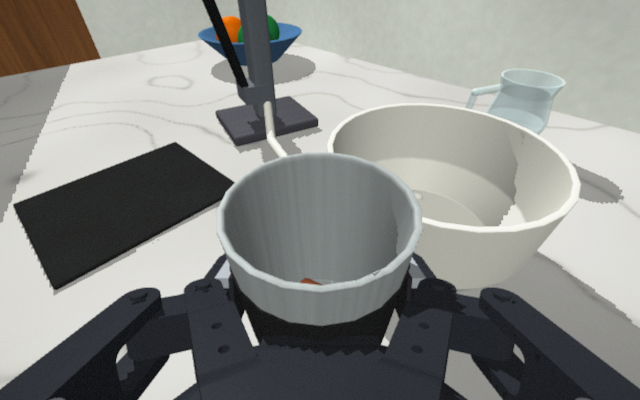

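View pics/j2.png

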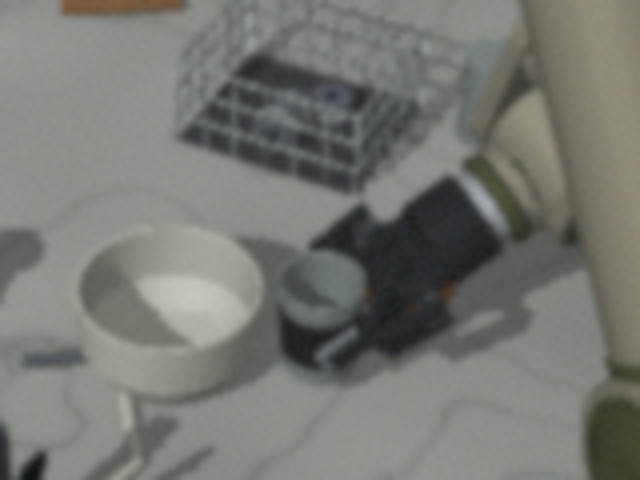

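```bash
cat >> h.py <<'E'
def pour_pose(phi,az=45,lip=.098,aim=POT):
    r=tool(az);a=r.as_matrix()[:,0]
    rr=R.from_rotvec(a*np.radians(phi))*r
    c=R.from_rotvec(a*np.radians(phi)).apply([0,0,1.])
    m=.044*c; gz=lip+.034*np.sqrt(1-c[2]**2)-m[2]; gz=max(gz,lip+.045*abs(c[2])+.031*np.sqrt(1-c[2]**2)) if c[2]>0 else gz
    g=np.r_[aim-m[:2],gz]
    return tcp_for(g,rr),rr.as_quat(),np.degrees(np.arccos(c[2])),g
E
python3 - <<'E'
from h import *
for phi in range(0,171,15):
    p,q,t,g=pour_pose(phi); j=kinematics.ik(p,q); print(phi,round(t),g.round(3),None if j is None else np.round(j,2))
E
```

```text
0 0 [0.597 0.016 0.143] [-0.54  0.56  1.9   1.46  1.08 -0.81]
15 14 [0.59  0.024 0.149] [-0.53  0.53  1.92  1.47  1.08 -0.54]
30 27 [0.584 0.032 0.152] [-0.52  0.52  1.94  1.48  1.07 -0.28]
45 41 [0.581 0.039 0.152] [-0.51  0.51  1.96  1.49  1.06 -0.03]
60 54 [0.579 0.046 0.15 ] [-0.5   0.51  1.97  1.51  1.06  0.22]
75 67 [0.579 0.052 0.144] [-0.49  0.52  1.98  1.52  1.05  0.46]
90 80 [0.581 0.056 0.137] [-0.47  0.54  1.98  1.54  1.04  0.71]
105 92 [0.585 0.058 0.133] [-0.47  0.55  1.97  1.55  1.04  0.97]
120 103 [0.59  0.058 0.141] [-0.46  0.54  1.95  1.54  1.03  1.26]
135 114 [0.597 0.056 0.147] [-0.46  0.54  1.93  1.53  1.03  1.55]
150 122 [0.605 0.052 0.15 ] [-0.46  0.54  1.9   1.51  1.03  1.83]
165 128 [0.613 0.047 0.152] [-0.46  0.55  1.87  1.5   1.04  2.12]
```

Run:
```python
from h import *
L=.106
r=tool(45)
env.movel(tcp_for(np.r_[CUP,.19],r),velocity=.15)
p,q,t,g=pour_pose(0,lip=L); env.movel([p[0],p[1],tcp_for(np.r_[CUP,.19],r)[2]],velocity=.15)
for phi in (20,40,60,75,90):
    p,q,t,g=pour_pose(phi,lip=L); env.movel(p,velocity=.1,frame=q)
print(st()); f=eyes.grab_frame("side"); save("k1",f["frame"],(280,130,440,250),4)
```

```text
{'t': 45.7, 'pos': array([0.597, 0.072, 0.134]), 'gap': 0.74, 'F': array([ 0.4,  0.4, -2.4])}
```

View pics/k1.png

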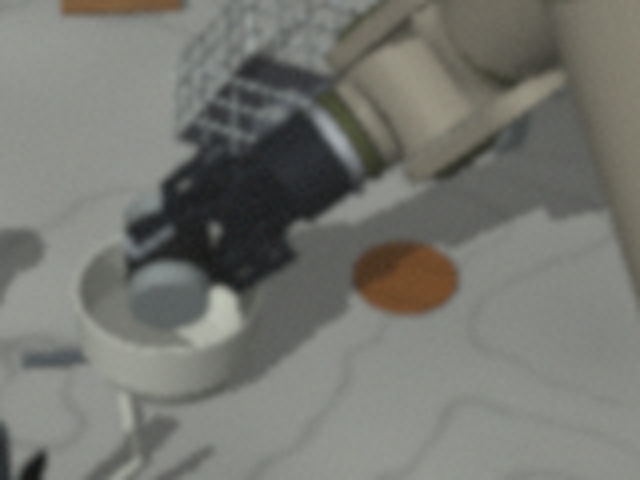

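The cup lies nearly horizontal over the pot, with its base at (168,295). I'll tip on in small steps.

Run:
```python
from h import *
L=.106
for phi in (100,108,116,124,132,140,150,160):
    p,q,t,g=pour_pose(phi,lip=L); env.movel(p,velocity=.04,frame=q); env.hold(.4 if phi<150 else .8); s=st(); print(phi,round(t),s["t"],s["F"],s["gap"])
f=eyes.grab_frame("top"); save("l1",f["frame"],(270,140,400,270),5)
f=eyes.grab_frame("wrist"); save("l2",f["frame"])
```

```text
100 88 46.5 [ 0.9 -0.1 -1.4] 0.743
108 94 47.2 [-0.6 -0.4 -2.8] 0.74
116 100 47.9 [-0.4 -0.2 -2. ] 0.738
124 106 48.6 [ 0.7  0.1 -1.5] 0.743
132 112 49.3 [ 0.2  0.3 -0.3] 0.742
140 117 50.0 [ 0.2  1.5 -0.9] 0.74
150 122 51.1 [-0.  -0.5 -0.7] 0.74
160 126 52.2 [-0.3 -0.1 -0.6] 0.742
```

View pics/l1.png

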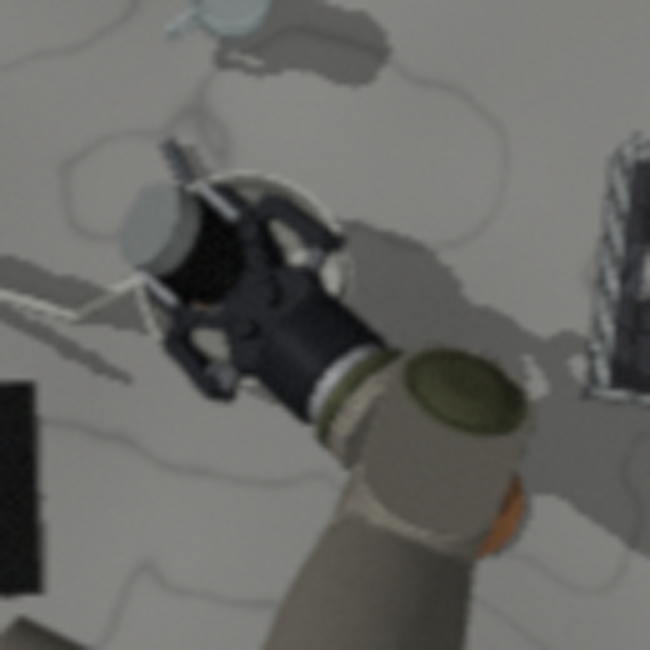

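View pics/l2.png

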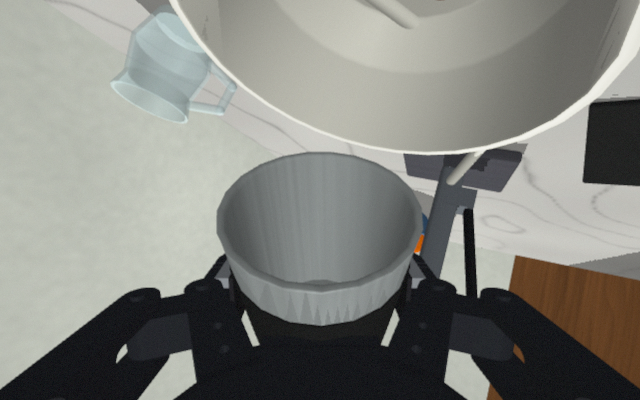

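The cup looks empty: no red inside, and the force is down to about 1 N. I'll right it above the pot and check both.

Run:
```python
from h import *
L=.115
for phi in (130,90,50,0):
    p,q,t,g=pour_pose(phi,lip=L); env.movel(p,velocity=.12,frame=q)
s=monitor.sense()["position"]; r=tool(45); env.movel(s+[0,0,.1],velocity=.2)
env.movel(tcp_for(np.r_[COAST,.2],r),velocity=.2); env.hold(.2); print(st())
f=eyes.grab_frame("top"); save("m1",f["frame"],(270,140,400,270),5)
f=eyes.grab_frame("side"); save("m2",f["frame"],(260,130,440,270),4)
f=eyes.grab_frame("wrist"); save("m3",f["frame"])
```

```text
{'t': 57.8, 'pos': array([ 0.462, -0.125,  0.19 ]), 'gap': 0.746, 'F': array([-0. , -0.1, -1.4])}
```

View pics/m1.png

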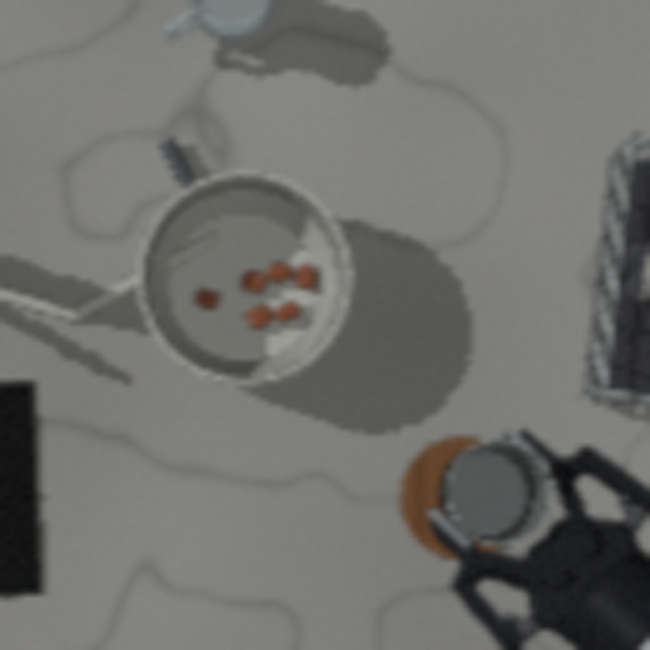

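View pics/m2.png

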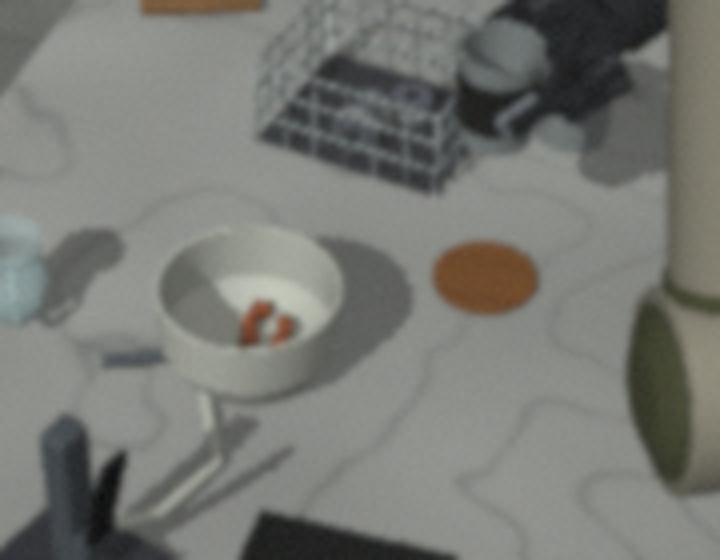

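View pics/m3.png

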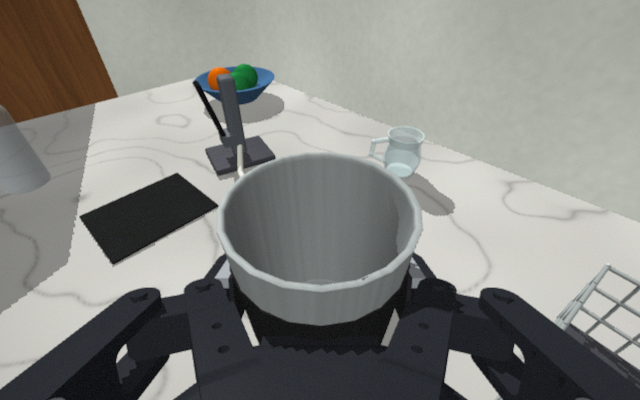

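Six pieces lie in the pot, the cup is empty and nothing strayed. I'll place it on the coaster.

Run:
```python
from h import *
r=tool(45)
env.movel(tcp_for(np.r_[COAST,.07],r),velocity=.15); env.hold(.2)
print(env.movel(tcp_for(np.r_[COAST,.0465],r),velocity=.03,guard=4),st())
env.hold(.2); print(st())
f=eyes.grab_frame("top"); save("n1",f["frame"],(320,200,420,280),6)
f=eyes.grab_frame("side"); save("n2",f["frame"],(330,130,450,230),6)
```

```text
True {'t': 59.9, 'pos': array([ 0.461, -0.126,  0.037]), 'gap': 0.741, 'F': array([-0.5, -1.5,  3.9])}
{'t': 60.1, 'pos': array([ 0.461, -0.126,  0.037]), 'gap': 0.743, 'F': array([ 0.5, -1.1,  4.3])}
```

View pics/n1.png

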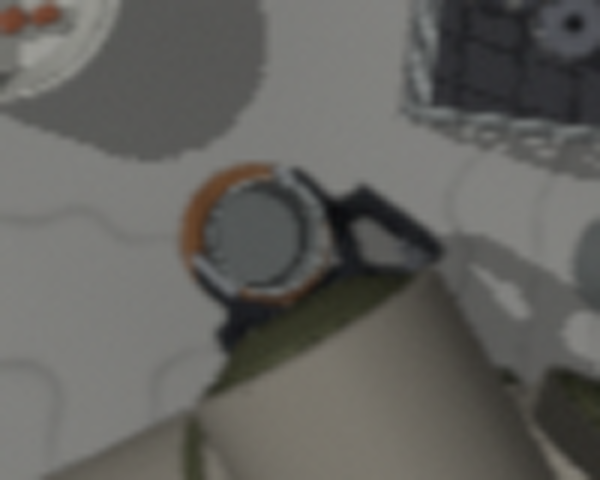

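View pics/n2.png

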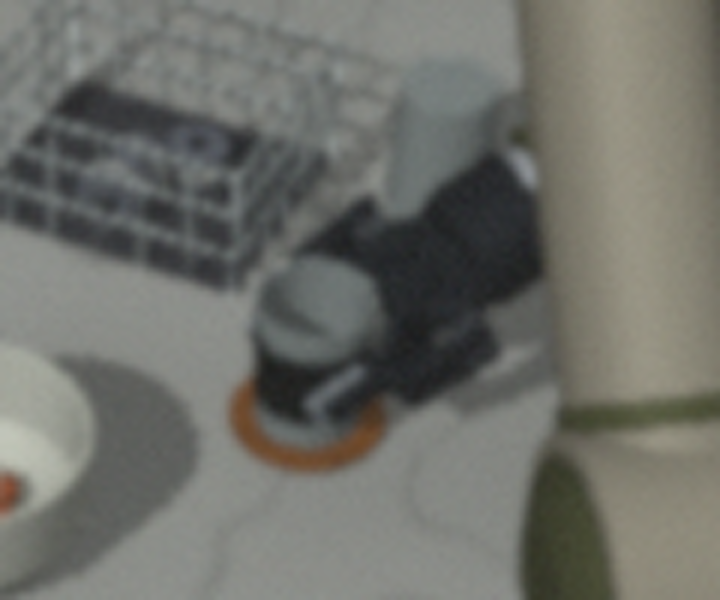

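Run:
```python
from h import *
r=tool(45);h=np.array([np.cos(np.pi/4),np.sin(np.pi/4),0])
env.release(); env.hold(.2)
s=monitor.sense()["position"]; env.movel(s-.1*h,velocity=.12); s=monitor.sense()["position"]; env.movel(s+[0,0,.28],velocity=.25)
env.reach([.45,-.16,.36],down(0)); f=eyes.grab_frame("wrist"); save("o1",f["frame"]);np.savez("o1.npz",**f)
env.reach([.6,.12,.36],down(0)); f=eyes.grab_frame("wrist"); save("o2",f["frame"]);np.savez("o2.npz",**f)
print(st())
```

```text
{'t': 65.3, 'pos': array([0.6  , 0.118, 0.36 ]), 'gap': 1.003, 'F': array([-0.8, -0.2, -0. ])}
```

View pics/o1.png

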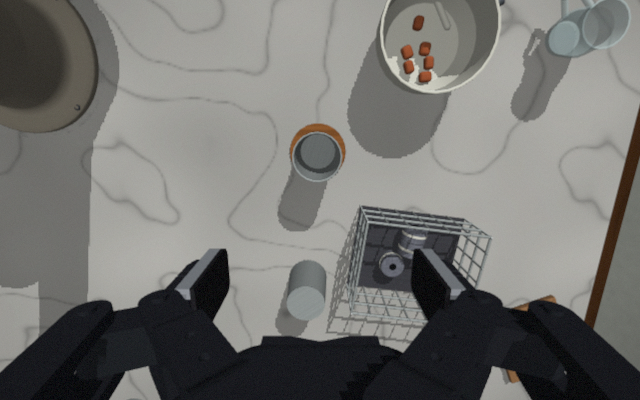

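View pics/o2.png

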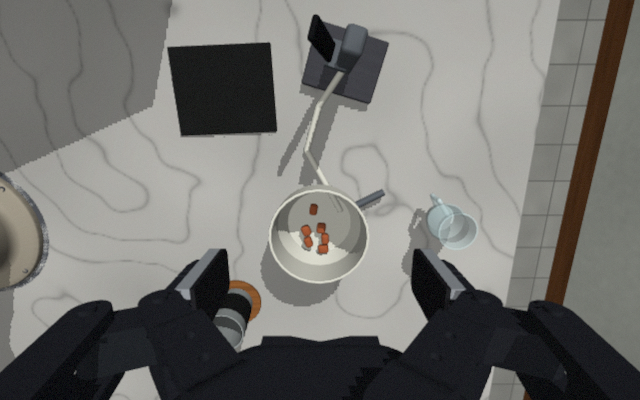

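Run:
```python
from h import *
f=dict(np.load("o1.npz")); save("o1c",f["frame"],(270,110,370,200),8)
print(ray(f,(317,156),.091).round(4), proj(f,np.r_[COAST,.091]).round(1), proj(f,np.r_[COAST,.006]).round(1))
f=dict(np.load("o2.npz")); save("o2c",f["frame"],(290,0,400,110),7)
for i in [((352,45),.15),((320,38),.147)]: print(ray(f,*i).round(4))
```

```text
[ 0.4461 -0.1397  0.091 ] [316.5 157.3] [317.3 151. ]
[0.6351 0.2608 0.15  ]
[0.6015 0.2681 0.147 ]
```

View pics/o1c.png

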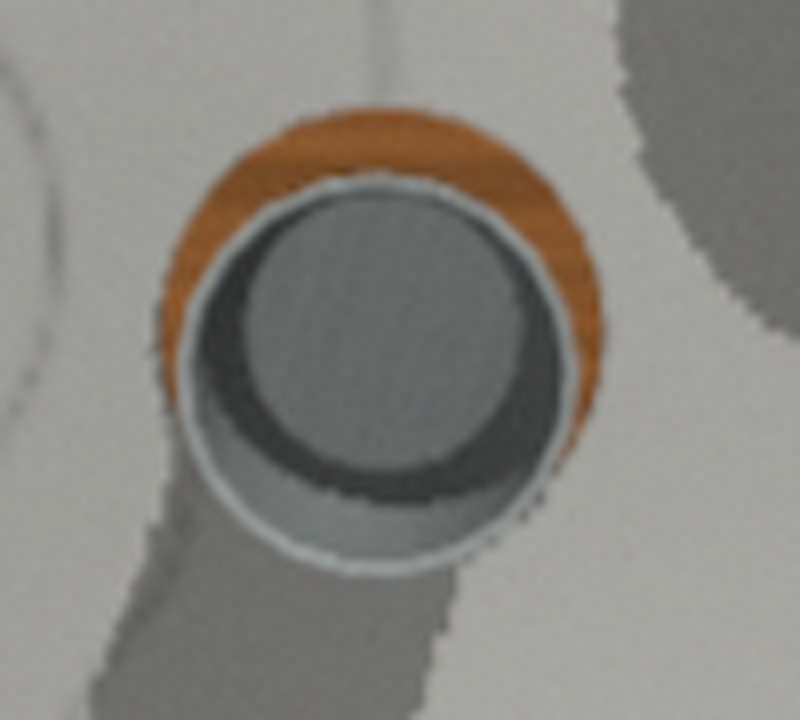

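View pics/o2c.png

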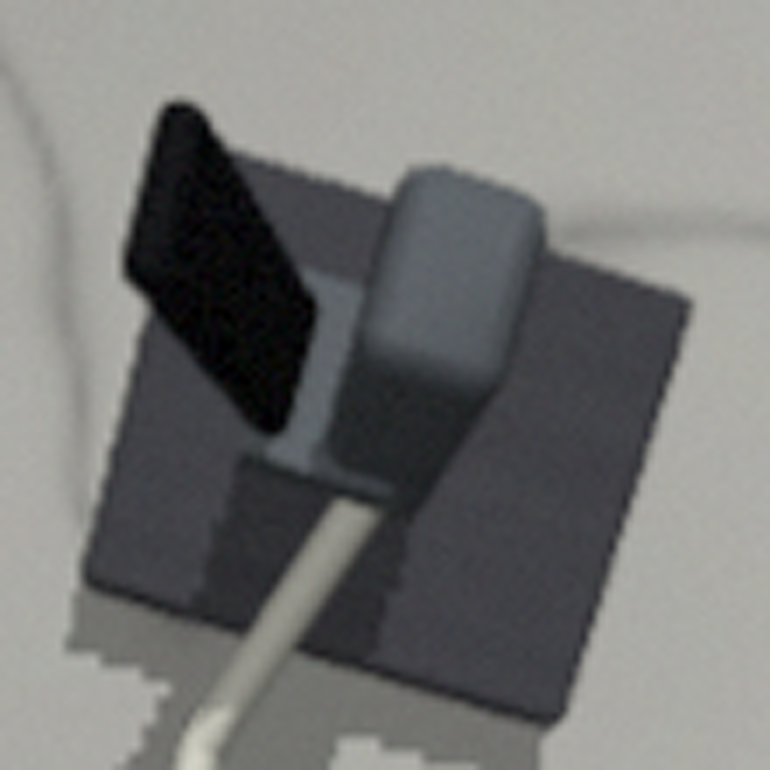

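The cup is empty and upright, centred within about 2 mm of the coaster's centre, and six pieces are in the pot. The crop shows the trigger top edge mid at (155,185) and the post top centre at (455,275). Now the grip geometry from this, cross-checked with the side view.

Run:
```python
from h import *
f=dict(np.load("o2.npz"))
c=lambda u,v:(290+u/7-.5,v/7-.5)
post=ray(f,c(453,277),.15); tip=ray(f,c(155,183),.147)
b=[ray(f,c(*p),.012) for p in ((85,585),(555,722),(690,302))]
print("post",post.round(4),"tip",tip.round(4),"d",np.linalg.norm((tip-post)[:2]).round(4),np.degrees(np.arctan2(*(post-tip)[[1,0]])).round(1))
print([x.round(4) for x in b],"base mid",((b[0]+b[2])/2).round(4),np.degrees(np.arctan2(*(b[1]-b[0])[[1,0]])).round(1),np.degrees(np.arctan2(*(b[2]-b[1])[[1,0]])).round(1),np.linalg.norm(b[1]-b[0]),np.linalg.norm(b[2]-b[1]))
# tops: post corners
print([ray(f,c(*p),.15).round(4) for p in ((415,170),(545,210),(500,385),(368,340))])
# second view closer
env.reach([.62,.2,.36],down(0)); f=eyes.grab_frame("wrist"); save("p1",f["frame"],(220,40,440,220),3.6);np.savez("p1.npz",**f)
```

```text
post [0.6373 0.2664 0.15  ] tip [0.5928 0.2798 0.147 ] d 0.0465 -16.8
[array([0.5738, 0.2378, 0.012 ]), array([0.6761, 0.2096, 0.012 ]), array([0.7008, 0.2929, 0.012 ])] base mid [0.6373 0.2653 0.012 ] -15.4 73.5 0.10611003093935892 0.08686567321354682
[array([0.6313, 0.2807, 0.15  ]), array([0.6507, 0.2754, 0.15  ]), array([0.6448, 0.2516, 0.15  ]), array([0.6248, 0.2578, 0.15  ])]
```

View pics/p1.png

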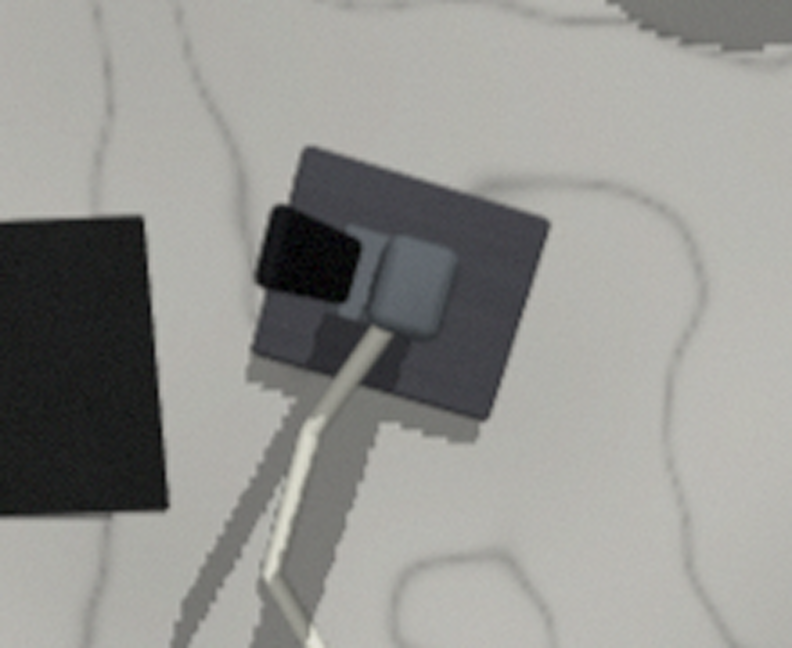

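```bash
cat >> h.py <<'E'
GY=np.radians(-16); GU=np.array([np.cos(GY),np.sin(GY),0]); POST=np.array([.637,.266,0])
E
python3 - <<'E'
from h import *
f=dict(np.load("p1.npz")); print("post chk",ray(f,(220+415/3.6-.5,40+287/3.6-.5),.15).round(4),"tip",ray(f,(220+265/3.6-.5,40+247/3.6-.5),.147).round(4))
q=down(GY); P0=POST-.015*GU
env.reach(P0+[0,0,.22],q)
print(env.movel(P0+[0,0,.155],velocity=.1,guard=8),st())
f=eyes.grab_frame("wrist"); save("q1",f["frame"])
f=eyes.grab_frame("side"); save("q2",f["frame"],(220,190,340,290),6)
E
```

```text
post chk [0.6379 0.2667 0.15  ] tip [0.5914 0.2786 0.147 ]
False {'t': 67.2, 'pos': array([0.623, 0.27 , 0.156]), 'gap': 1.002, 'F': array([-0.5, -0.3,  0.1])}
```

View pics/q1.png

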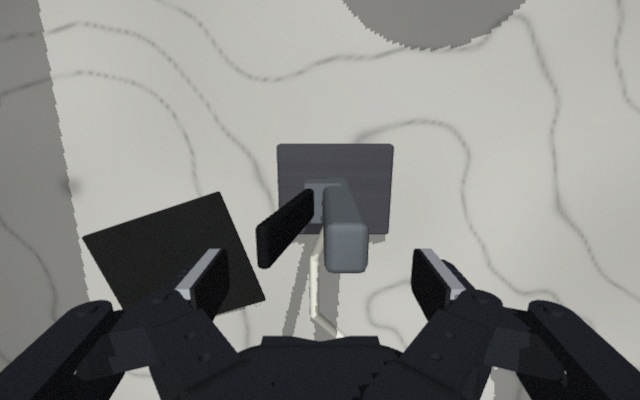

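View pics/q2.png

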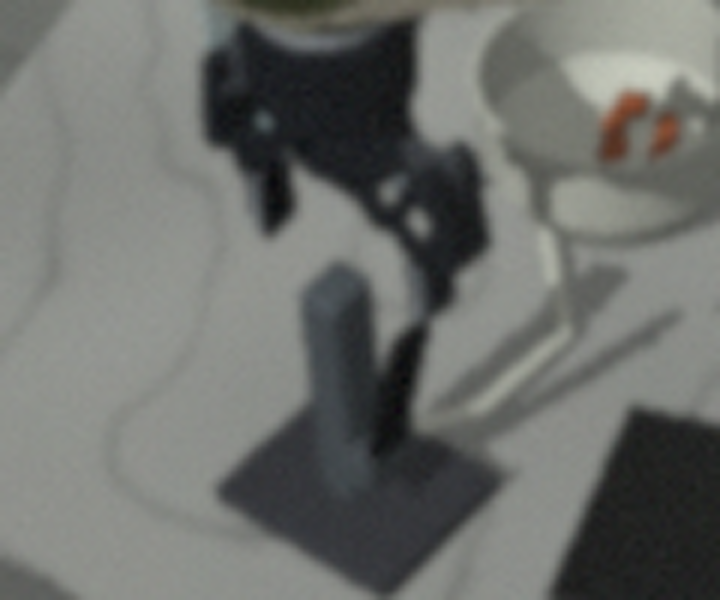

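Both trigger and post (columns 257–367) lie between the pads (228–413), square to them. Descend and squeeze.

Run:
```python
from h import *
P0=POST-.015*GU;P1=POST-.006*GU
print(env.movel(P0+[0,0,.113],velocity=.06,guard=8),st())
print(env.movel(P1+[0,0,.113],velocity=.03),st())
env.close_gripper(20); print(st())
f=eyes.grab_frame("wrist"); save("r1",f["frame"])
env.hold(.5); print(st())
env.hold(1.4); print(st())
env.release(); print(st())
env.movel(P0+[0,0,.113],velocity=.05); env.hold(.3); print(st())
f=eyes.grab_frame("wrist"); save("r2",f["frame"])
```

```text
False {'t': 68.2, 'pos': array([0.623, 0.27 , 0.113]), 'gap': 1.001, 'F': array([0.6, 0. , 0.8])}
False {'t': 68.6, 'pos': array([0.631, 0.268, 0.113]), 'gap': 0.998, 'F': array([-2.9,  0.8,  2. ])}
{'t': 69.1, 'pos': array([0.63 , 0.268, 0.114]), 'gap': 0.45, 'F': array([-12.4,   1.2,   7.4])}
{'t': 69.7, 'pos': array([0.63 , 0.268, 0.114]), 'gap': 0.448, 'F': array([-12.6,   1.5,   8.5])}
{'t': 71.1, 'pos': array([0.63 , 0.268, 0.114]), 'gap': 0.448, 'F': array([-13. ,   2.5,   7.9])}
{'t': 71.6, 'pos': array([0.631, 0.267, 0.113]), 'gap': 1.003, 'F': array([-1.7,  1.1, -0.7])}
{'t': 72.2, 'pos': array([0.623, 0.27 , 0.113]), 'gap': 0.998, 'F': array([ 0.6, -0.4, -0.1])}
```

View pics/r1.png

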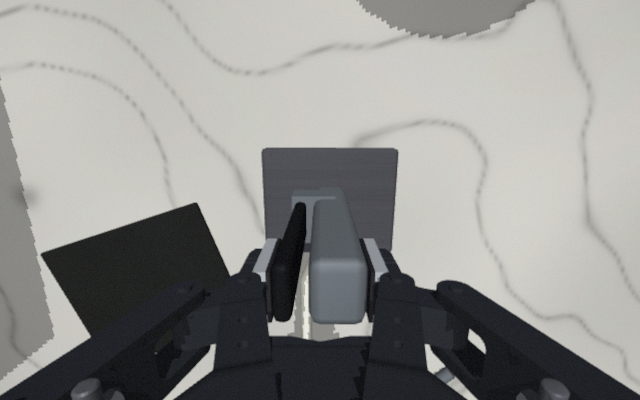

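View pics/r2.png

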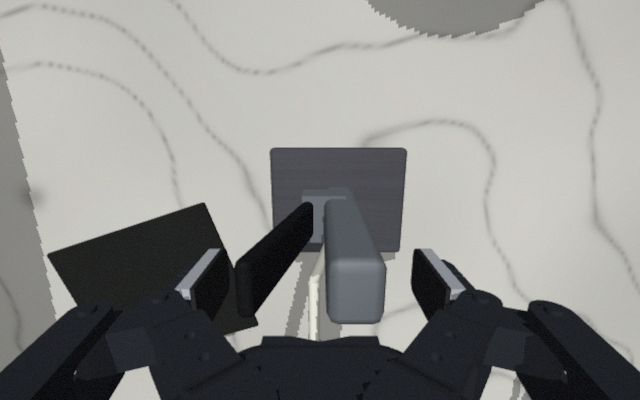

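Fully squeezed: opening about 38–39 mm, with 12 N against the stop for about 2 s. It has sprung back since. I'll retreat and do the final checks.

Run:
```python
from h import *
P0=POST-.015*GU
env.movel(P0+[0,0,.34],velocity=.2)
env.reach([.45,-.12,.4],down(0)); f=eyes.grab_frame("wrist"); save("s1",f["frame"])
env.reach([.35,.25,.4],down(0))
f=eyes.grab_frame("top"); save("s2",f["frame"],(180,100,480,300),2.6)
f=eyes.grab_frame("wrist"); print(pucks(f)); f=eyes.grab_frame("side"); save("s3",f["frame"],(220,100,460,380),2); print(st())
```

```text
[]
{'t': 76.8, 'pos': array([0.351, 0.249, 0.4  ]), 'gap': 1.001, 'F': array([0.1, 0.6, 0.4])}
```

View pics/s1.png

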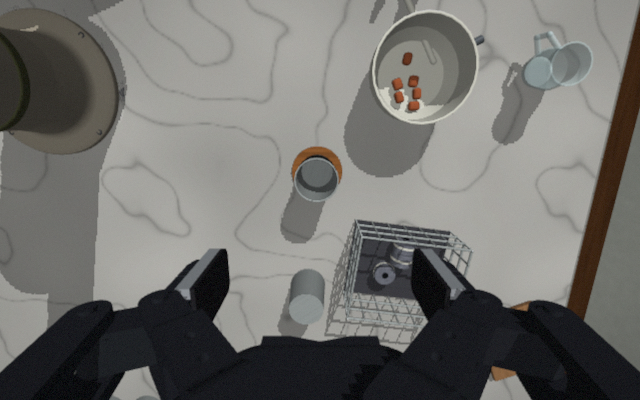

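View pics/s2.png

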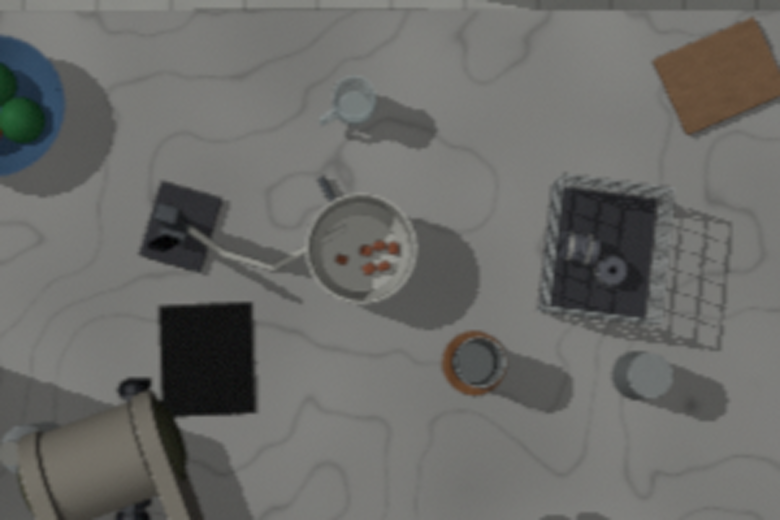

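View pics/s3.png

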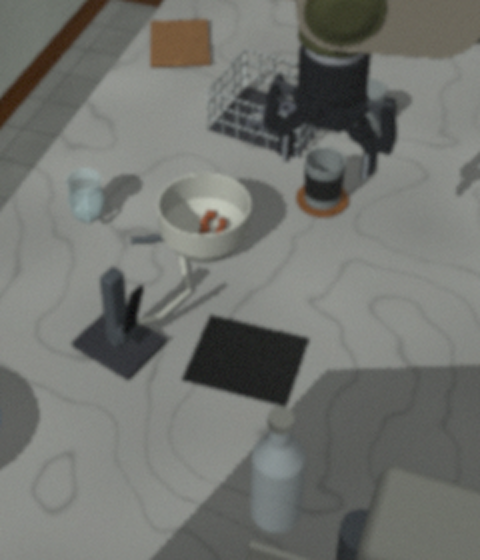

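Six pieces are in the pot, the cup stands on the coaster, and the other objects haven't moved. The basket shows one puck face-on and a two-banded object, so I need to confirm that it holds all three.

Run:
```python
from h import *
env.reach([.6,-.36,.26],down(BYAW)); f=eyes.grab_frame("wrist"); save("t1",f["frame"],(200,30,440,210),3.3); print(st())
```

```text
{'t': 79.2, 'pos': array([ 0.6  , -0.359,  0.261]), 'gap': 1.003, 'F': array([ 0.1, -0.5,  0.3])}
```

View pics/t1.png

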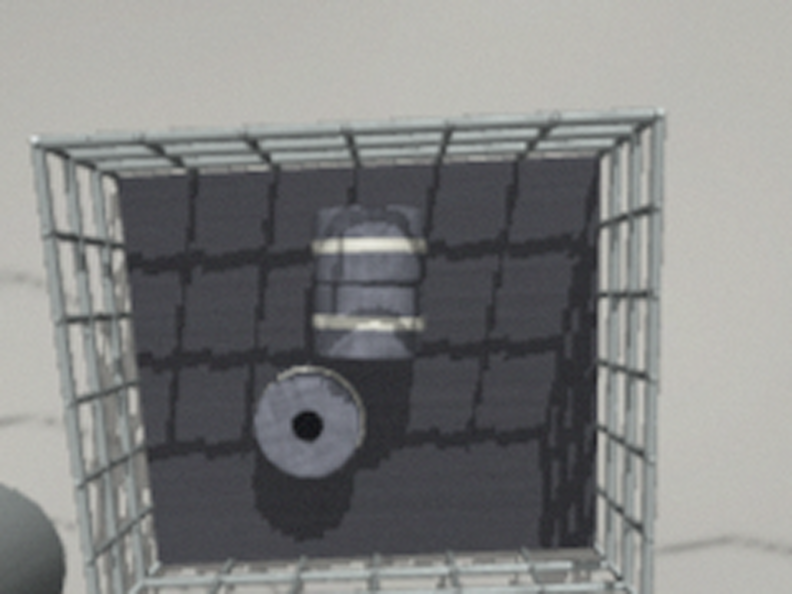

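Three pucks are in the basket: two lie on their sides end to end at (368,280) and one is flat at (308,425). The robot is touching nothing, so I'll hand in.

Run:
```python
from h import *
env.reach([.45,-.1,.42],down(0)); env.hold(.5); print(st()); job.hand_in()
```

```text
{'t': 81.0, 'pos': array([ 0.45, -0.1 ,  0.42]), 'gap': 0.999, 'F': array([-0.4,  0.2,  0.5])}
the job is handed in; nothing more can be done
```

The whole job is done and handed in at 81 s of the 210 s allowed.

- **Pucks:** all three are in the wire basket, one flat and two on their sides; none are left on the mat. The flat one shifted slightly during the run but stayed in the basket.
- **Ceramic pieces:** I count six in the pot. The cup is empty and nothing missed the pot.
- **Cup:** it stands upright on the coaster, within about 2 mm of the centre.
- **Flush grip:** I squeezed the trigger fully home, with trigger and post together at about 38–39 mm and about 12 N against the stop. I held it for about 2 s and it sprang back.
- **Left alone:** the bottle, creamer and upturned cup stand where they were.

**One disagreement:** the task text said the trigger faces away from the robot, but every view showed it on the robot's side of the post. I went by the pictures. No check failed.

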